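# Repack and close the specimen carrier

### The job

Take the brown vial with the grey cap out of the specimen carrier and stand it upright on a free part of the green mat, then stand the pot with the yellow lid in its place beside the red-lidded pot. Then lower the blue hood gently over the two pots so that it sits fully down and square on the carrier base, its red tab at the same end as the base's red lug. Leave the carton, the white-lidded pot and the green-capped vial where they stand.

Things in the scene. Friction and masses are not known exactly. Their poses are not given: they have to be found in the camera images.
- base: Carrier base, fixed: grey flange 144 (x) x 88 (y) x 8 mm, on it a white plinth 115 x 59 mm whose top is 18 mm above the counter. Two pot places, printed blue rings, at x = -29 and +29 mm, y = 0: one holds the red-lidded pot at first, the other the brown vial, either way round. Origin: centre of its underside, on the counter; x along its length, z up; a red lug marks the -x end.
- base_red_lug (a point): Top of the base's red lug (20 x 34 x 7 mm), at x = -80 mm, y = 0, z = 7 mm in the base's frame.
- hood: Blue hood, loose, 0.13-0.25 kg, stands on the counter: open below, outside 128 (x) x 72 (y) x 68 mm high, inside 120 x 64 x 64; slides over the plinth with 2.5 mm play each side, rim then on the flange, 8 mm up. On top in the middle a grey handle bar along x: 64 long, 14 wide (y), 80 to 96 mm above the rim; pinch it across y. Origin: centre of its lower rim, z up; red tab and stripe at the -x end.
- hood_red_tab (a point): Middle of the hood's red tab, at x = -69 mm, y = 0, z = 62.5 mm in the hood's frame.
- hood_handle (a point): Point on the hood's axis in the handle bar, 92 mm above its rim: a place to pinch.
- mat: Green mat 190 x 190 x 2 mm, fixed. Origin: centre of its underside; x, y along its edges. Three things stand on it near three of the points x, y = +-45 mm, in any order; the point (-45, +45) mm is always free. About 25 mm or more between things there.
- brown_vial: Brown glass injection vial with grey cap, 33 mm in diameter, 85 mm tall (too tall for the hood), stands in one of the carrier's places at the start. Origin: centre of its foot, z up.
- red_pot: Specimen pot with red screw lid (fixed on), 50 mm tall: lid 48 mm in diameter from 37 to 50 mm height, white body 44 mm. Stands in the carrier. Origin: centre of its foot, z up.
- yellow_pot: Specimen pot with yellow screw lid (fixed on), 50 mm tall: lid 48 mm in diameter from 37 to 50 mm height, white body 44 mm. Stands on the mat at the start. Origin: centre of its foot, z up.
- white_pot: Bystander: specimen pot with white lid, 51 mm in diameter, 74 mm tall, on the mat. Origin: centre of its foot.
- green_vial: Bystander: clear vial with green cap, 31 mm in diameter, 78 mm tall, on the mat. Origin: centre of its foot.
- carton: Bystander: dark red and white carton 51 (x) x 86 (y) x 110 mm tall, stands between the base and the hood. Origin: centre of its underside.

How it is judged:
On the way, in this order (a step that is already met when the one before it is completed fails the run):
1. the brown vial stands upright on the green mat (x of brown_vial in the frame of mat between -0.095 and 0.095 m and y of brown_vial in the frame of mat between -0.095 and 0.095 m and z of brown_vial in the frame of mat below 0.006 m and angle between brown_vial's own z axis and vertical below 0.1 rad and linear speed of brown_vial below 0.02 m/s), for 0.2 s.
2. both pots stand upright on the carrier's plinth (x of red_pot in the frame of base between -0.045 and 0.045 m and y of red_pot in the frame of base between -0.02 and 0.02 m and z of red_pot in the frame of base between 0.014 and 0.022 m and angle between each of red_pot, yellow_pot's own z axis and vertical below 0.1 rad and linear speed of each of red_pot, yellow_pot below 0.02 m/s and x of yellow_pot in the frame of base between -0.045 and 0.045 m and y of yellow_pot in the frame of base between -0.02 and 0.02 m and z of yellow_pot in the frame of base between 0.014 and 0.022 m), for 0.2 s.
At the end, for the whole second after the job is handed in: The hood sits fully down on the base (rim within 2.5 mm of the flange), centred within 5 mm, square within 0.1 rad, red tab at the base's red-lug end, with both pots upright on the plinth under it; the brown vial stands upright with its centre on the green mat; all at rest (all of step 1 and all of step 2 and z of hood in the frame of base between 0.005 and 0.0105 m and horizontal distance between hood and base below 0.005 m and angle between the x axis of hood and the x axis of base, either way round below 0.1 rad and angle between hood's own z axis and vertical below 0.05 rad and horizontal distance between hood_red_tab and base_red_lug below 0.03 m and linear speed of hood below 0.01 m/s); the robot touches nothing.
It fails at once if the carton is moved more than 30 mm or tipped (distance of carton from where it was at the start of the episode above 0.03 m or angle between carton's own z axis and vertical above 0.35 rad).
It fails at once if the white-lidded pot is moved more than 30 mm or tipped (distance of white_pot from where it was at the start of the episode above 0.03 m or angle between white_pot's own z axis and vertical above 0.35 rad).
It fails at once if the green-capped vial is moved more than 30 mm or tipped (distance of green_vial from where it was at the start of the episode above 0.03 m or angle between green_vial's own z axis and vertical above 0.35 rad).
It fails at once if the hood is rammed or dropped on the base (more than 45 N) (contact force between hood and base above 45 N).
It fails at once if the hood presses on a pot with more than 30 N (contact force between hood and red_pot above 30 N or contact force between hood and yellow_pot above 30 N).
It also fails if it takes over 72 s, if anything falls off the work surface, if the arm or the gripper's body presses on something with over 40 N, if the wrist force passes 120 N, or if a joint passes its speed limit or range.

### The arm

A 6-joint arm with a two-finger parallel gripper is mounted at the origin on a cart in front of the work surface, level with it; the furniture and walls round the work are solid. World frame = base frame: x ahead of the robot, y to its left, z up, the work surface at z = 0. Lengths are in m, angles in rad, forces in N, time in s.
With the tool pointing down it reaches from about 0.3 to 0.775 m from the base axis. Payload 14.6 kg.
Tool frame: the origin (TCP) lies between the finger pads; the fingertips stand ctrl.tip_extent ahead of it and the grasp point (between the pads) lies 3 mm ahead of it (ctrl.tip_extent is the distance from the TCP to the fingertips, in m); z points along the fingers, y is the line along which they close (so a half turn about z gives the same grasp; the last joint's range is limited). The gripper opens to 94 mm and grips with 3 to 60 N. Pads are 16 mm wide; open, the fingers measure 119 mm over their backs; the gripper's body (75 mm by 177 mm) begins 78 mm behind the grasp point.
Start: joints at [1.232, 0.3, 1.521, -0, 1.321, -0.067], TCP at [0.148, 0.53, 0.227] pointing down, gripper open.
Joint ranges: [-3.03, 3.03], [-0.79, 2.21], [0.23, 2.52], [-1.04, 4.18], [0, 3.07], [-2.55, 2.55]. Speed limits (rad/s): [2.22, 2.22, 2.57, 3.14, 3.14, 3.14].

### API

Orientations are given as [roll, pitch, yaw] about the fixed x, y, z axes, in that order (R = Rz(yaw) Ry(pitch) Rx(roll)).
In Python, from station import ctrl gives the robot as it stands.
- The arm moves only by the tool inch_along, called by a JSON object that holds its "name" and its "arguments". Schema: {"type":"object","properties":{"offsets":{"type":"array","items":{"type":"object","properties":{"sx":{"type":"number"},"sy":{"type":"number"},"sz":{"type":"number"},"rx":{"type":"number"},"ry":{"type":"number"},"rz":{"type":"number"}},"additionalProperties":false},"minItems":1,"maxItems":10},"jaw":{"type":"number"},"force":{"type":"number"},"only":{"type":"string"},"quiet":{"type":"boolean"},"lines":{"type":"string"}},"required":["offsets"],"additionalProperties":false}. offsets is a list of rows, 1 to 10 of them, each an object with the fields sx, sy, sz (the shift in mm), rx, ry, rz (a rotation vector in units of 0.1 rad); a field left out counts as zero; each row shifts and turns the commanded pose from where the row before left it, along the tool's axes as they then stand; what a row does not reach is not made up. A row lasts 1/10 s, in which the tool goes at most 0.05 m and 0.15 rad, less where a joint would pass 70% of its speed; a pose out of reach is approached as far as the arm can. jaw is the finger opening in m, set as the call begins (left out keeps the last). The fingers move at their own pace and stop on an object; force is the grip in N (left out, the last holds). Time passes only in rows, so rows that do not move let the fingers close. The tool returns the time, the measured TCP pose, the force, the opening and the grip force at its end. only (a regular expression) keeps the lines of the reply that match it, lines (a string "A,B") keeps lines A to B, and quiet returns only ok. Input that does not fit is refused with a message, and nothing moves.
- ctrl.get_obs(): the state, without advancing time (a new reading comes with each control period).
- ctrl.camera(name): name is "scene" or "top" or "wrist"; returns a dict with "pixels" (400x640x3 uint8, blue, green, red), "fx", "fy", "cx", "cy" (pixels), "extrinsics" (4x4, takes a point from camera to world coordinates). Camera axes: x right, y up, looking along -z (the intrinsics and any distortion apply to the point x, -y, -z); pixel columns grow to the right and rows downward; lengths in m; the calibration is good to about 2 mm. A picture is of the moment at which its call begins. There is no depth.
- ctrl.hand_in(): hands the job in; it is judged then, once.
The state is a dict: "time_s": time; "qpos": joint angles; "joint_vel": joint speeds; "tau": joint torques, N m; "ee_pos": TCP position; "eef_rot": TCP orientation; "force": force on the tool from outside, world axes, zero at the start; "moment": the same for the moment, N m; "grip_width": finger opening in m; "grip_force": force on a finger pad.
Only numpy, scipy, OpenCV 4.12 (cv2) and the standard library are available. Lean on these libraries where they do the work, as an engineer would, in place of code of your own. Each camera call takes 0.05 s, during which the arm holds its last target. There are 200 camera calls.

## Working session

There is one attempt and no reset: what is moved stays moved. The work goes in short steps, Python scripts to look and compute and a tool call to move; the robot and the scene stay as the last step left them, time stands still between calls to the robot, and variables do not carry over. Pictures are saved under pics/ and viewed, at most 10 in all, crops included, and the job is handed in when it is done.

```bash
ls; mkdir -p pics
```

Run:
```python
from station import ctrl
import cv2,numpy as np
for n in ("top","scene"):
    c=ctrl.camera(n); cv2.imwrite(f"pics/{n}0.png",c["pixels"]); print(n,c["fx"],c["fy"],c["cx"],c["cy"],[k for k in c]); print(np.round(c["extrinsics"],4))
o=ctrl.get_obs();print(o["ee_pos"],o["eef_rot"],ctrl.tip_extent,o["time_s"])
```

```text
pics
station.py
top 392.7308986493214 392.7308986493214 317.30258119475315 198.86326688300898 ['pixels', 'fx', 'fy', 'cx', 'cy', 'extrinsics']
[[ 0.0228  0.9943 -0.1039  0.3621]
 [-0.9992  0.0261  0.0308  0.0387]
 [ 0.0333  0.1031  0.9941  1.1588]
 [ 0.      0.      0.      1.    ]]
scene 380.5909820763899 380.5909820763899 319.7056527500242 196.73925062305887 ['pixels', 'fx', 'fy', 'cx', 'cy', 'extrinsics']
[[ 0.6068  0.3047 -0.7341 -0.1468]
 [-0.7947  0.2539 -0.5514 -0.4507]
 [ 0.0184  0.918   0.3962  0.4479]
 [ 0.      0.      0.      1.    ]]
[0.14760017 0.52960319 0.22693254] [-3.14054415e+00 -4.86553980e-05  2.86978431e+00] 0.022 0.1
```

View pics/top0.png

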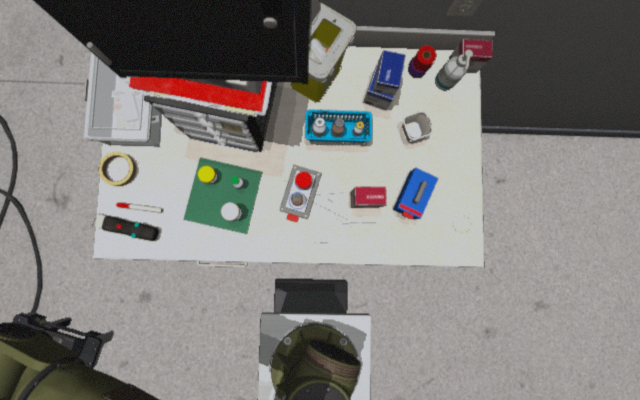

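View pics/scene0.png

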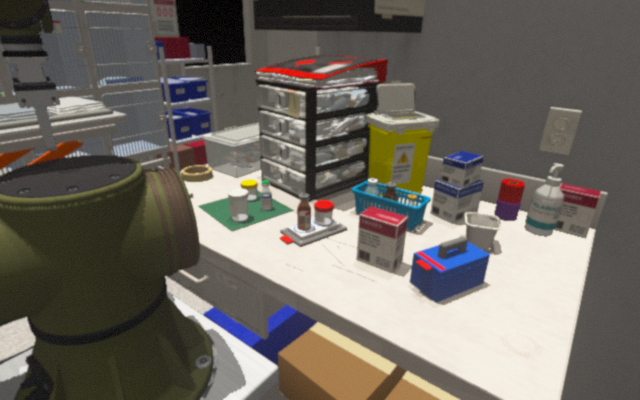

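The top view shows the mat at about (225,196), with yellow (207,174), green (238,182) and white (231,211) on it; the near-left corner of the mat is free. The base has its lug at (292,217), the brown vial at (298,199) and the red pot at (303,180). The carton is at (368,197). The hood's handle is at (419,190), with its red end near (407,213).

Create h.py:
```python
import numpy as np,cv2
from station import ctrl
def ray(c,u,v,z):
    E=c["extrinsics"]; d=E[:3,:3]@np.array([(u-c["cx"])/c["fx"],-(v-c["cy"])/c["fy"],-1.]); p=E[:3,3]
    return p+d*(z-p[2])/d[2]
def proj(c,P):
    E=c["extrinsics"]; q=E[:3,:3].T@(np.asarray(P,float)-E[:3,3]); return np.array([c["cx"]-c["fx"]*q[0]/q[2], c["cy"]+c["fy"]*q[1]/q[2]])
def seg(c,lo,hi,box,amin=8):
    x0,y0,x1,y1=box; im=cv2.cvtColor(c["pixels"],cv2.COLOR_BGR2HSV); m=cv2.inRange(im,lo,hi); k=np.zeros_like(m);k[y0:y1,x0:x1]=m[y0:y1,x0:x1]
    n,l,s,ce=cv2.connectedComponentsWithStats(k); return [(s[i,4],ce[i],np.argwhere(l==i)[:,::-1]) for i in range(1,n) if s[i,4]>=amin]
def tool(dw):  # world vector -> tool axes
    from scipy.spatial.transform import Rotation as R
    return R.from_euler("xyz",ctrl.get_obs()["eef_rot"]).inv().apply(dw)
```

Run:
```python
from h import *
c=ctrl.camera("top")
w=ctrl.camera("wrist");cv2.imwrite("pics/w0.png",w["pixels"]);print(np.round(w["extrinsics"],3),w["fx"],w["cx"],w["cy"])
def show(n,lo,hi,box,z):
    for a,ce,p in seg(c,lo,hi,box): print(n,a,np.round(ce,1),np.round(ray(c,*ce,z)[:2],4),"ext",p.min(0),p.max(0))
show("yellow",(22,150,120),(35,255,255),(180,145,270,240),.052)
show("mat",(60,80,40),(90,255,140),(170,145,275,245),.002)
show("red",(0,150,120),(8,255,255),(275,150,335,230),.068)
show("lug",(0,150,120),(8,255,255),(275,208,335,230),.007)
show("blue",(105,150,60),(125,255,255),(385,150,450,230),.068)
show("tab",(0,150,120),(8,255,255),(390,195,420,230),.065)
x=cv2.resize(c["pixels"][145:245,180:450],None,fx=2.9,fy=2.9,interpolation=cv2.INTER_CUBIC);cv2.imwrite("pics/crop.png",x)
```

```text
[[ 0.268 -0.928 -0.261  0.071]
 [ 0.963  0.258  0.074  0.55 ]
 [-0.001 -0.271  0.963  0.384]
 [ 0.     0.     0.     1.   ]] 288.47389268228267 319.57556452402235 197.57067000183744
yellow 230 [205.9 173.7] [0.5409 0.3209] ext [198 166] [214 182]
mat 3198 [222.7 196.3] [0.4832 0.2812] ext [184 159] [260 232]
red 182 [303.5 179.3] [0.5303 0.0448] ext [296 172] [311 187]
red 58 [292.3 217.3] [0.4227 0.0732] ext [287 214] [297 221]
lug 58 [292.3 217.3] [0.4261 0.0751] ext [287 214] [297 221]
blue 912 [415.8 190.3] [ 0.5077 -0.2729] ext [394 169] [436 212]
blue 13 [415.6 216.2] [ 0.4345 -0.272 ] ext [413 214] [419 217]
tab 9 [405.  207.2] [ 0.4592 -0.2428] ext [401 205] [409 209]
tab 9 [415.  211.8] [ 0.447  -0.2712] ext [411 210] [419 214]
tab 31 [407.2 215.4] [ 0.4364 -0.2491] ext [403 213] [412 218]
```

View pics/crop.png

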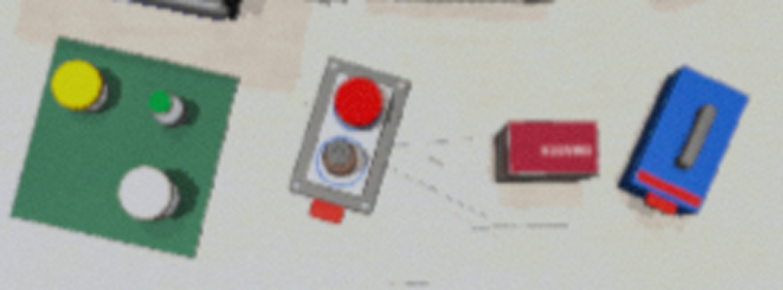

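Run:
```python
from h import *
c=ctrl.camera("top")
f=lambda u,v,z: ray(c,180+(u+.5)/2.9-.5,145+(v+.5)/2.9-.5,z)[:2]
def quad(n,pts,z):
    P=np.array([f(*p,z) for p in pts],np.float32); r=cv2.minAreaRect(P); d=(P[0]+P[1]-P[2]-P[3])/2
    print(n,np.round(P.mean(0),4),"len",np.linalg.norm(d),np.linalg.norm((P[0]+P[3]-P[1]-P[2])/2),"axis deg",np.degrees(np.arctan2(d[1],d[0])),P.round(3).tolist())
quad("mat",[(60,37),(240,77),(195,257),(12,215)],.002)
quad("flange",[(333,57),(410,82),(371,214),(290,190)],.008)
quad("hood",[(685,66),(749,96),(695,210),(633,175)],.068)
quad("carton",[(512,122),(597,122),(597,172),(511,172)],.11)
for n,u,v,z in [("han",707,107,.096),("han",686,165,.096),("brown",342,152,.103),("white",146,192,.076),("green",160,101,.08)]: print(n,f(u,v,z).round(4))
```

```text
mat [0.4873 0.2792] len 0.18776944 0.18835367 axis deg -11.731978 [[0.597000002861023, 0.3529999852180481], [0.5609999895095825, 0.1679999977350235], [0.37700000405311584, 0.20600000023841858], [0.414000004529953, 0.39100000262260437]]
flange [0.5034 0.0523] len 0.14197624 0.08410026 axis deg -15.506299 [[0.5839999914169312, 0.0729999989271164], [0.5600000023841858, -0.006000000052154064], [0.42399999499320984, 0.029999999329447746], [0.44600000977516174, 0.1120000034570694]]
hood [ 0.5038 -0.2786] len 0.12258976 0.06875715 axis deg -25.349333 [[0.5730000138282776, -0.27300000190734863], [0.5450000166893005, -0.335999995470047], [0.4320000112056732, -0.28299999237060547], [0.4650000035762787, -0.22200000286102295]]
carton [ 0.485  -0.1382] len 0.046882875 0.0800479 axis deg -0.0739813 [[0.5070000290870667, -0.09799999743700027], [0.5099999904632568, -0.17800000309944153], [0.46299999952316284, -0.17800000309944153], [0.460999995470047, -0.09799999743700027]]
han [ 0.5288 -0.2862]
han [ 0.4728 -0.2659]
brown [0.4758 0.0593]
white [0.4358 0.2439]
green [0.5225 0.2339]
```

View pics/w0.png

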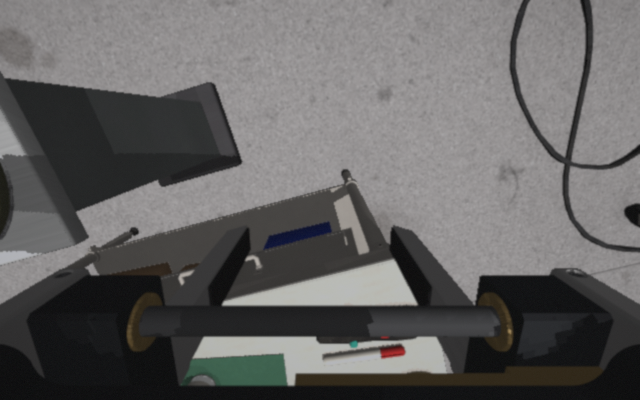

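The wrist picture shows only the floor, the table edge and part of the mat at the bottom left, so it isn't useful yet. The measurements agree: base centre about (.503,.053), axis −16°, lug at the near end. Tool yaw already matches the base. Next I move above the brown vial.

The manual's scale: shifts go in mm and turns go in units of 0.1 rad. Converting my numbers, -0.0315 m is -31.5, -0.026 m is -26.

{"name": "inch_along", "arguments": {"offsets": [{"sx":-31.5,"sy":-26},{"sx":-31.5,"sy":-26},{"sx":-31.5,"sy":-26},{"sx":-31.5,"sy":-26},{"sx":-31.5,"sy":-26},{"sx":-31.5,"sy":-26},{"sx":-31.5,"sy":-26},{"sx":-31.5,"sy":-26},{"sx":-31.5,"sy":-26},{"sx":-31.5,"sy":-26}], "jaw": 0.08}}

```text
time_s: 1.25
ee_pos: [0.382, 0.1932, 0.2276]
eef_rot: [3.141, 0.0, 2.87]
force: [0.6, -0.1, 0.3]
grip_width: 0.0801
grip_force: 0.0
```

{"name": "inch_along", "arguments": {"offsets": [{"sx":-31.5,"sy":-26},{"sx":-31.5,"sy":-26},{"sx":-31.5,"sy":-26},{"sx":-31.5,"sy":-26},{},{}]}}

```text
time_s: 1.85
ee_pos: [0.4747, 0.0604, 0.2271]
eef_rot: [-3.141, -0.001, 2.868]
force: [-0.6, 0.2, 0.4]
grip_width: 0.0802
grip_force: 0.0
```

Run:
```python
from h import *
w=ctrl.camera("wrist");cv2.imwrite("pics/w1.png",w["pixels"])
o=ctrl.get_obs();print(tool(np.array([.4755,.060,.088])-o["ee_pos"]))
for P in ([.4755,.06,.103],[.531,.045,.068]): print(proj(w,P))
for b,n in (((0,150,100),"r"),): print([(a,ce.round(1),ray(w,*ce,.068).round(4)) for a,ce,p in seg(w,b,(8,255,255),(0,0,640,400),60)])
```

```text
[-0.00140384 -0.00075409  0.13929033]
[320.66531539 198.9121038 ]
[320.96257493 237.47147727]
[(np.int32(315), array([320.7, 139. ]), array([0.4205, 0.0755, 0.068 ])), (np.int32(218), array([ 60.5, 228. ]), array([ 0.437 , -0.2462,  0.068 ])), (np.int32(802), array([321.7, 238.3]), array([0.5323, 0.0456, 0.068 ])), (np.int32(260), array([ 58. , 241.9]), array([ 0.4522, -0.258 ,  0.068 ]))]
```

View pics/w1.png

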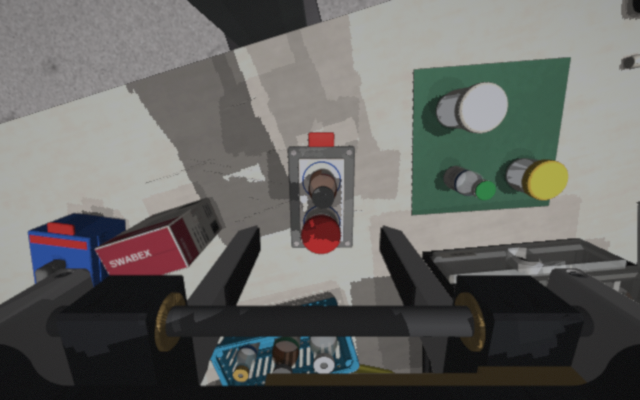

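The wrist view shows the base straight below and squarely aligned: red pot (320,235), brown cap (321,193), red lug (321,139). The fingers are aligned, so I descend and grip.

Scaled: 0.02 m is 20, -0.0015 m is -1.5.

{"name": "inch_along", "arguments": {"offsets": [{"sx":-1.5,"sy":-1,"sz":20},{"sz":20},{"sz":20},{"sz":20},{"sz":20},{"sz":20},{"sz":20},{}]}}

```text
time_s: 2.7
ee_pos: [0.4743, 0.0604, 0.0857]
eef_rot: [-3.14, -0.004, 2.871]
force: [-0.3, 0.4, -0.6]
grip_width: 0.0798
grip_force: 0.0
```

{"name": "inch_along", "arguments": {"offsets": [{},{},{},{},{},{},{},{}], "jaw": 0.02, "force": 15}}

```text
time_s: 3.5
ee_pos: [0.4761, 0.0595, 0.0876]
eef_rot: [3.141, 0.0, 2.87]
force: [-0.1, 1.2, 2.6]
grip_width: 0.0328
grip_force: 14.9
```

Scaled: -0.03 m is -30, -0.02 m is -20.

{"name": "inch_along", "arguments": {"offsets": [{"sz":-20},{"sz":-30},{"sz":-30},{"sz":-20},{}]}}

```text
time_s: 4.0
ee_pos: [0.4768, 0.0594, 0.1896]
eef_rot: [3.14, 0.004, 2.87]
force: [0.6, -0.5, -1.3]
grip_width: 0.0328
grip_force: 14.9
```

{"name": "inch_along", "arguments": {"offsets": [{"sx":12,"sy":32},{"sx":12,"sy":32},{"sx":12,"sy":32},{"sx":12,"sy":32},{"sx":12,"sy":32},{"sx":12,"sy":32},{"sx":12,"sy":32},{"sx":12,"sy":32},{},{}]}}

```text
time_s: 5.0
ee_pos: [0.4516, 0.3318, 0.1858]
eef_rot: [-3.14, -0.001, 2.871]
force: [-0.3, -0.2, -0.7]
grip_width: 0.0328
grip_force: 15.0
```

Run:
```python
from h import *
w=ctrl.camera("wrist");cv2.imwrite("pics/w2.png",w["pixels"])
o=ctrl.get_obs();print(tool(np.array([.4523,.3324,.0876-.016])-o["ee_pos"]))
for a,ce,p in seg(w,(22,150,100),(35,255,255),(0,0,640,400),60): print("y",a,ce,ray(w,*ce,.052),p.min(0),p.max(0))
```

```text
[-0.0002026   0.001479    0.11456623]
```

View pics/w2.png

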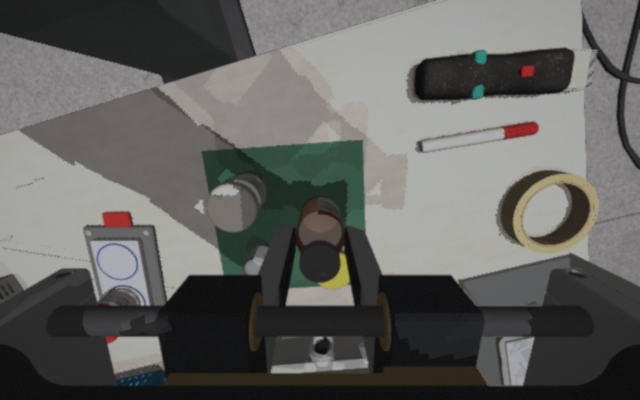

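The vial is held between the fingers over the free mat corner, its foot near (322,205) and the mat's edges at columns 205 and 363. The white pot (237,205) is clear. Lowering.

Scaled: 0.025 m is 25, 0.02 m is 20.

{"name": "inch_along", "arguments": {"offsets": [{"sy":1,"sz":20},{"sz":25},{"sz":25},{"sz":20},{"sz":10},{"sz":6},{"sz":4},{},{}]}}

```text
time_s: 5.95
ee_pos: [0.4527, 0.3329, 0.0781]
eef_rot: [3.141, 0.001, 2.87]
force: [-0.9, -0.2, -0.2]
grip_width: 0.0328
grip_force: 15.0
```

{"name": "inch_along", "arguments": {"offsets": [{"sz":2},{"sz":1},{},{}]}}

```text
time_s: 6.35
ee_pos: [0.4524, 0.3328, 0.0745]
eef_rot: [3.142, 0.0, 2.87]
force: [1.2, 0.3, -0.5]
grip_width: 0.0326
grip_force: 15.0
```

{"name": "inch_along", "arguments": {"offsets": [{"sz":2},{"sz":1},{},{}]}}

```text
time_s: 6.75
ee_pos: [0.4526, 0.3329, 0.0717]
eef_rot: [3.141, 0.0, 2.87]
force: [0.2, -0.5, 4.2]
grip_width: 0.0328
grip_force: 15.0
```

{"name": "inch_along", "arguments": {"offsets": [{"sz":1},{},{}]}}

```text
time_s: 7.05
ee_pos: [0.4529, 0.333, 0.0716]
eef_rot: [3.14, 0.001, 2.87]
force: [-3.5, -0.9, 12.0]
grip_width: 0.0325
grip_force: 15.0
```

Contact with the mat. Release, rise, and measure the yellow pot.

{"name": "inch_along", "arguments": {"offsets": [{},{},{},{}], "jaw": 0.055}}

```text
time_s: 7.45
ee_pos: [0.4524, 0.3327, 0.0702]
eef_rot: [-3.141, -0.0, 2.87]
force: [-0.4, -0.2, 0.1]
grip_width: 0.0544
grip_force: 0.0
```

{"name": "inch_along", "arguments": {"offsets": [{"sz":-20},{"sz":-30},{"sz":-40},{"sz":-40},{},{}], "jaw": 0.07}}

```text
time_s: 8.05
ee_pos: [0.4525, 0.3328, 0.2007]
eef_rot: [3.141, 0.001, 2.87]
force: [0.2, -0.0, -0.4]
grip_width: 0.0703
grip_force: 0.0
```

Run:
```python
from h import *
for n in ("top","wrist"):
    w=ctrl.camera(n)
    for a,ce,p in seg(w,(22,150,100),(35,255,255),(150,145,500,300),60): print(n,"y",a,ce,ray(w,*ce,.052),p.min(0),p.max(0))
o=ctrl.get_obs();print(o["ee_pos"],tool(np.array([.541,.321,.045])-o["ee_pos"]))
```

```text
top y 234 [205.98717949 173.78205128] [0.54070284 0.32071365 0.052     ] [198 166] [214 182]
wrist y 211 [328.21327014 255.36492891] [0.52757514 0.3205858  0.052     ] [312 245] [350 277]
[0.45205643 0.33245918 0.19912325] [-0.08895498  0.01307662  0.15398786]
```

{"name": "inch_along", "arguments": {"offsets": [{"sx":-22.5,"sy":3},{"sx":-22.5,"sy":4},{"sx":-22,"sy":3},{"sx":-22,"sy":3},{},{"sz":30},{},{}]}}

```text
time_s: 8.95
ee_pos: [0.5409, 0.3214, 0.17]
eef_rot: [-3.14, -0.001, 2.87]
force: [-0.2, 0.1, 0.8]
grip_width: 0.07
grip_force: 0.0
```

Run:
```python
from h import *
w=ctrl.camera("wrist");cv2.imwrite("pics/w3.png",w["pixels"])
for a,ce,p in seg(w,(22,150,100),(35,255,255),(150,145,500,400),60): print("y",a,ce,ray(w,*ce,.052),p.min(0),p.max(0))
o=ctrl.get_obs();print(proj(w,[.541,.321,.052]),o["ee_pos"],tool(np.array([.541,.321,.045])-o["ee_pos"]))
```

```text
y 554 [318.11191336 185.3267148 ] [0.52594641 0.32264828 0.052     ] [298 176] [342 196]
[320.5917729  199.99458547] [0.54137283 0.32162152 0.17109946] [ 0.00018793 -0.00070047  0.12609946]
```

View pics/w3.png

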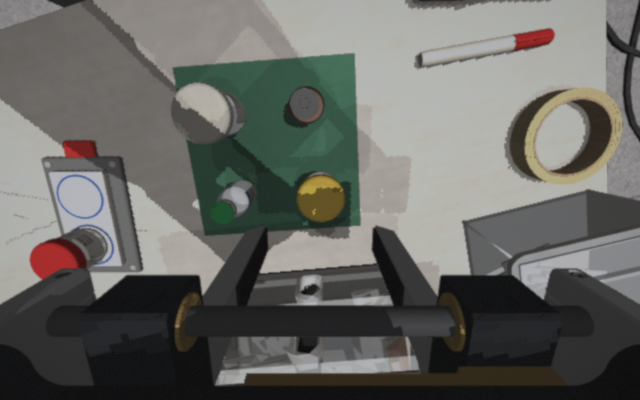

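The vial stands upright on the mat (307,105). The yellow lid is centred at (321,197), as predicted, with the green vial clear at (225,207). Descending to grip.

{"name": "inch_along", "arguments": {"offsets": [{"sz":20},{"sz":30},{"sz":30},{"sz":25},{"sz":15},{"sz":5},{},{}]}}

```text
time_s: 9.8
ee_pos: [0.5423, 0.3217, 0.047]
eef_rot: [3.14, 0.002, 2.87]
force: [0.0, 0.5, 0.4]
grip_width: 0.07
grip_force: 0.0
```

{"name": "inch_along", "arguments": {"offsets": [{},{},{},{},{},{}], "jaw": 0.03, "force": 15}}

```text
time_s: 10.4
ee_pos: [0.5418, 0.3214, 0.0458]
eef_rot: [3.141, 0.0, 2.87]
force: [-1.3, -0.1, 5.1]
grip_width: 0.0473
grip_force: 15.0
```

{"name": "inch_along", "arguments": {"offsets": [{"sz":-20},{"sz":-30},{"sz":-40},{"sz":-30},{},{}]}}

```text
time_s: 11.0
ee_pos: [0.5416, 0.3213, 0.1652]
eef_rot: [3.142, 0.0, 2.87]
force: [-0.5, -0.6, -1.0]
grip_width: 0.0473
grip_force: 15.0
```

Run:
```python
from h import *
o=ctrl.get_obs();print(tool(np.array([.4752,.0610,.061])-o["ee_pos"]))
```

```text
[-0.00594538 -0.26860429  0.10419564]
```

{"name": "inch_along", "arguments": {"offsets": [{"sx":-6,"sy":-28.6},{"sy":-30},{"sy":-30},{"sy":-30},{"sy":-30},{"sy":-30},{"sy":-30},{"sy":-30},{"sy":-30},{}]}}

```text
time_s: 12.0
ee_pos: [0.474, 0.0587, 0.164]
eef_rot: [-3.14, -0.003, 2.867]
force: [-0.4, -0.7, -0.2]
grip_width: 0.0472
grip_force: 15.0
```

{"name": "inch_along", "arguments": {"offsets": [{},{"sz":20},{"sz":20},{},{}]}}

```text
time_s: 12.5
ee_pos: [0.4753, 0.0616, 0.1254]
eef_rot: [-3.141, -0.001, 2.871]
force: [-0.6, -0.9, 0.0]
grip_width: 0.0475
grip_force: 15.0
```

Run:
```python
from h import *
w=ctrl.camera("wrist");cv2.imwrite("pics/w4.png",w["pixels"])
o=ctrl.get_obs();print(tool(np.array([.4752,.0610,.0615])-o["ee_pos"]))
for a,ce,p in seg(w,(0,150,80),(8,255,255),(200,50,440,400),60): print("r",a,ce,ray(w,*ce,.068),ray(w,*ce,.007),p.min(0),p.max(0))
```

```text
[ 0.0002856  -0.00063772  0.06441668]
r 628 [319.86464968 146.98248408] [0.41923529 0.07614004 0.068     ] [0.42511387 0.07452523 0.007     ] [303 138] [336 156]
r 668 [319.36077844 295.5494012 ] [0.54005338 0.04222032 0.068     ] [0.58029594 0.0309578  0.007     ] [293 283] [346 305]
```

View pics/w4.png

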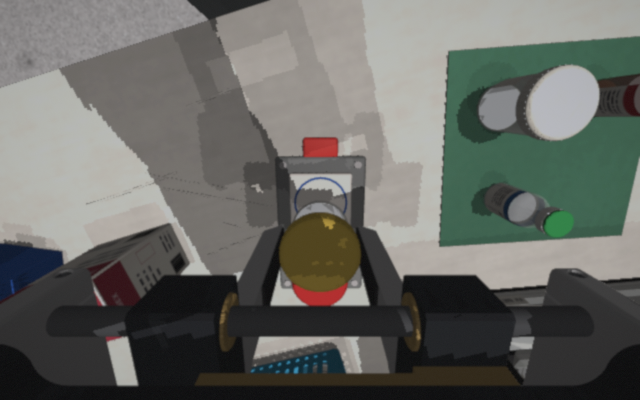

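The yellow pot is held centrally over the free ring (320,195), with the lug at (320,147) in line. Lowering.

Scaled: 0.02 m is 20, 0.01 m is 10.

{"name": "inch_along", "arguments": {"offsets": [{"sy":-0.5,"sz":20},{"sz":20},{"sz":10},{"sz":6},{"sz":3},{},{}]}}

```text
time_s: 13.25
ee_pos: [0.4756, 0.0606, 0.0671]
eef_rot: [3.141, 0.001, 2.87]
force: [0.3, 0.3, -1.1]
grip_width: 0.0477
grip_force: 15.0
```

{"name": "inch_along", "arguments": {"offsets": [{"sz":2},{"sz":1},{},{}]}}

```text
time_s: 13.65
ee_pos: [0.4752, 0.0605, 0.0635]
eef_rot: [3.142, 0.0, 2.87]
force: [0.2, 1.0, -0.5]
grip_width: 0.0476
grip_force: 15.0
```

{"name": "inch_along", "arguments": {"offsets": [{"sz":1},{},{}]}}

```text
time_s: 13.95
ee_pos: [0.4752, 0.0605, 0.0624]
eef_rot: [-3.142, -0.0, 2.87]
force: [-0.0, 0.3, 0.8]
grip_width: 0.0479
grip_force: 15.0
```

{"name": "inch_along", "arguments": {"offsets": [{"sz":1},{},{}]}}

```text
time_s: 14.25
ee_pos: [0.4754, 0.0606, 0.0618]
eef_rot: [3.141, 0.0, 2.87]
force: [-1.1, 0.1, 5.0]
grip_width: 0.0477
grip_force: 15.0
```

{"name": "inch_along", "arguments": {"offsets": [{},{},{},{}], "jaw": 0.07}}

```text
time_s: 14.65
ee_pos: [0.4752, 0.0605, 0.0614]
eef_rot: [-3.142, -0.0, 2.87]
force: [0.2, 0.4, -0.3]
grip_width: 0.0701
grip_force: 0.0
```

{"name": "inch_along", "arguments": {"offsets": [{"sz":-20},{"sz":-30},{"sz":-40},{"sz":-40},{"sz":-30},{"sz":-20},{},{},{}]}}

```text
time_s: 15.55
ee_pos: [0.4747, 0.0605, 0.24]
eef_rot: [-3.141, -0.002, 2.87]
force: [-0.2, 0.6, 0.1]
grip_width: 0.0701
grip_force: 0.0
```

Run:
```python
from h import *
w=ctrl.camera("wrist");cv2.imwrite("pics/w5.png",w["pixels"])
o=ctrl.get_obs();print(o["ee_pos"])
for a,ce,p in seg(w,(0,150,80),(8,255,255),(200,50,440,400),60): print("r",a,ce,ray(w,*ce,.068),ray(w,*ce,.007),p.min(0),p.max(0))
x=cv2.resize(w["pixels"][100:270,240:400],None,fx=3.5,fy=3.5,interpolation=cv2.INTER_CUBIC);cv2.imwrite("pics/w5c.png",x)
```

```text
[0.47480138 0.06053571 0.24007768]
r 302 [320.80463576 138.96688742] [0.42123813 0.07538936 0.068     ] [0.42551202 0.07439232 0.007     ] [309 133] [332 145]
r 855 [321.22105263 233.08538012] [0.53071214 0.04559352 0.068     ] [0.55527204 0.03907519 0.007     ] [303 217] [338 248]
```

View pics/w5c.png

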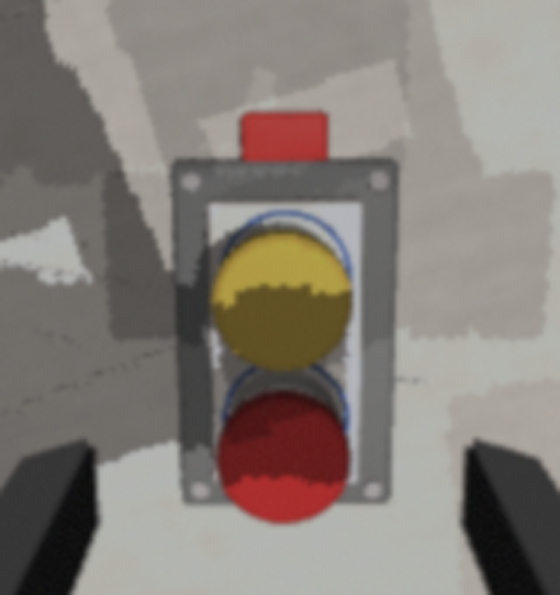

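Both pots stand on the plinth: in the crop, yellow lid at (282,303), red at (284,457), flange corners (171,159),(398,160),(388,503),(182,503). I fit the base pose, then move over the hood.

Add to h.py:
```python
def rigid(model,pts):
    model=np.array(model);pts=np.array(pts);a=model-model.mean(0);b=pts-pts.mean(0)
    th=np.arctan2((a[:,0]*b[:,1]-a[:,1]*b[:,0]).sum(),(a*b).sum()); R=np.array([[np.cos(th),-np.sin(th)],[np.sin(th),np.cos(th)]])
    t=pts.mean(0)-R@model.mean(0); return t,th,np.linalg.norm(model@R.T+t-pts,axis=1)
```

Run:
```python
from h import *
w=ctrl.camera("wrist")
g=lambda u,v,z: ray(w,240+(u+.5)/3.5-.5,100+(v+.5)/3.5-.5,z)[:2]
P=[g(171,159,.008),g(398,160,.008),g(388,503,.008),g(182,503,.008)]
t,th,e=rigid([[-.072,.044],[-.072,-.044],[.072,-.044],[.072,.044]][::1],P)
print(t,th,np.degrees(th),e)
t,th,e=rigid([[-.072,-.044],[-.072,.044],[.072,.044],[.072,-.044]],P);print(t,th,np.degrees(th),e)
o=ctrl.get_obs();print(o["eef_rot"],o["qpos"])
print(tool(np.array([.5038-.0265,-.2786+.0125,.30])-o["ee_pos"]))
```

```text
[0.50194627 0.05351334] -0.26600070890765604 -15.240717967896654 [0.08704953 0.08744067 0.08695002 0.0873368 ]
[0.50194627 0.05351334] -0.2699236855372489 -15.46548797190078 [0.00094968 0.00144023 0.00117008 0.00134848]
[-3.14094912e+00 -1.94643686e-03  2.86974820e+00] [ 5.02159302e-02  1.30582538e-01  1.69624634e+00  5.83433079e-06
  1.31681382e+00 -1.24873804e+00]
[-0.0899494  -0.31399674 -0.05971281]
```

Scaled: -0.0314 m is -31.4, -0.009 m is -9.

{"name": "inch_along", "arguments": {"offsets": [{"sx":-9,"sy":-31.4,"sz":-6},{"sx":-9,"sy":-31.4,"sz":-6},{"sx":-9,"sy":-31.4,"sz":-6},{"sx":-9,"sy":-31.4,"sz":-6},{"sx":-9,"sy":-31.4,"sz":-6},{"sx":-9,"sy":-31.4,"sz":-6},{"sx":-9,"sy":-31.4,"sz":-6},{"sx":-9,"sy":-31.4,"sz":-6},{"sx":-9,"sy":-31.4,"sz":-6},{"sx":-9,"sy":-31.4,"sz":-6}]}}

```text
time_s: 16.65
ee_pos: [0.4773, -0.2675, 0.3008]
eef_rot: [3.141, -0.001, 2.87]
force: [0.6, 0.1, 0.7]
grip_width: 0.0701
grip_force: 0.0
```

{"name": "inch_along", "arguments": {"offsets": [{"rz":1},{},{},{}]}}

```text
time_s: 17.05
ee_pos: [0.4777, -0.2655, 0.3012]
eef_rot: [3.141, -0.0, 2.773]
force: [-0.5, 0.9, -0.4]
grip_width: 0.0701
grip_force: 0.0
```

Run:
```python
from h import *
w=ctrl.camera("wrist");o=ctrl.get_obs();print(o["ee_pos"],o["eef_rot"])
print([proj(w,[.5038,-.2786,z]).round() for z in (.068,.096)])
x=cv2.resize(w["pixels"][110:280,230:410],None,fx=3.5,fy=3.5,interpolation=cv2.INTER_CUBIC);cv2.imwrite("pics/w6c.png",x)
```

```text
[ 0.47768718 -0.26554648  0.30130586] [ 3.14155910e+00 -2.30395569e-04  2.77217400e+00]
[array([319., 197.]), array([318., 202.])]
```

View pics/w6c.png

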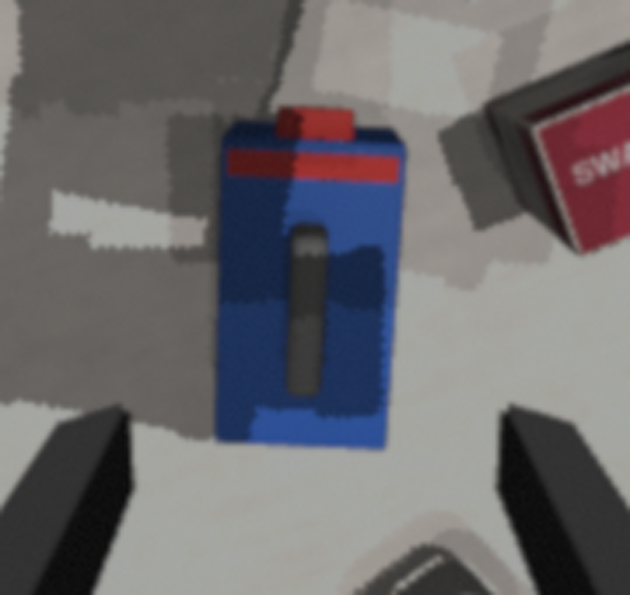

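Run:
```python
from h import *
w=ctrl.camera("wrist")
g=lambda u,v,z: ray(w,230+(u+.5)/3.5-.5,110+(v+.5)/3.5-.5,z)[:2]
P=[g(221,143,.068),g(404,151,.068),g(386,447,.068),g(216,440,.068)]
t,th,e=rigid([[-.064,-.036],[-.064,.036],[.064,.036],[.064,-.036]],P);print(t,th,np.degrees(th),e)
print([np.linalg.norm(P[i]-P[i-1]) for i in range(4)])
h=[g(310,250,.096),g(304,396,.096)];d=h[1]-h[0];print("handle",(h[0]+h[1])/2,np.linalg.norm(d),np.degrees(np.arctan2(d[1],d[0])))
o=ctrl.get_obs();print("turn tool rz",-(th+np.pi-o["eef_rot"][2]),tool(np.array([*t,.094])-o["ee_pos"]))
```

```text
[ 0.50187507 -0.27982508] -0.40960519997393563 -23.468649225118607 [0.00244351 0.00266735 0.00233932 0.00261703]
[np.float64(0.12311153608616479), np.float64(0.07040991474527199), np.float64(0.12317582053419958), np.float64(0.07101458319256675)]
handle [ 0.50321844 -0.27996732] 0.0570960557661003 -23.515142174922687
turn tool rz 0.03983149335835767 [-0.02772361 -0.00455908  0.20738006]
```

Scaled: 0.04 m is 40, 0.03 m is 30, 0.04 rad is 0.4.

{"name": "inch_along", "arguments": {"offsets": [{"sx":-14,"sy":-2.3,"sz":10},{"sx":-13.7,"sy":-2.3,"sz":30},{"sz":40,"rz":0.4},{"sz":40},{"sz":40},{"sz":20},{"sz":15},{},{},{}], "jaw": 0.05}}

```text
time_s: 18.15
ee_pos: [0.5023, -0.2808, 0.1079]
eef_rot: [-3.141, 0.002, 2.73]
force: [-0.4, -0.3, -0.4]
grip_width: 0.0498
grip_force: 0.0
```

Run:
```python
from h import *
o=ctrl.get_obs();print(tool(np.array([.5022,-.2798,.096])-o["ee_pos"]))
w=ctrl.camera("wrist");cv2.imwrite("pics/w7.png",w["pixels"])
```

```text
[0.00054775 0.00082235 0.01194384]
```

View pics/w7.png

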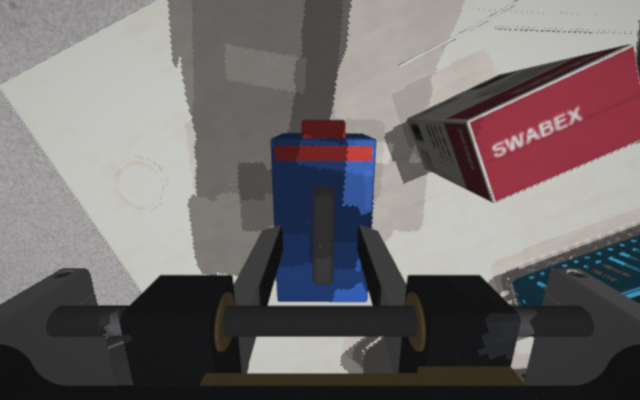

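The handle (323,235) lies midway between the fingers and the hood appears square. Lower and grip.

Scaled: 0.008 m is 8, 0.004 m is 4.

{"name": "inch_along", "arguments": {"offsets": [{"sy":0.8,"sz":8},{"sz":4},{}]}}

```text
time_s: 18.5
ee_pos: [0.5017, -0.2795, 0.0937]
eef_rot: [3.141, -0.001, 2.73]
force: [0.0, -0.9, -0.2]
grip_width: 0.05
grip_force: 0.0
```

{"name": "inch_along", "arguments": {"offsets": [{},{},{},{},{},{}], "jaw": 0.0, "force": 40}}

```text
time_s: 19.1
ee_pos: [0.502, -0.2797, 0.0944]
eef_rot: [3.142, -0.0, 2.73]
force: [0.3, 1.0, -0.8]
grip_width: 0.0133
grip_force: 40.0
```

{"name": "inch_along", "arguments": {"offsets": [{"sz":-10},{"sz":-20},{"sz":-30},{"sz":-40},{"sz":-40},{},{},{}]}}

```text
time_s: 19.9
ee_pos: [0.5016, -0.2795, 0.2332]
eef_rot: [3.141, -0.002, 2.73]
force: [-0.1, 0.4, -1.5]
grip_width: 0.0138
grip_force: 40.0
```

Scaled: 0.0305 m is 30.5, 0.0133 m is 13.3.

{"name": "inch_along", "arguments": {"offsets": [{"sx":13.3,"sy":30.5,"sz":-2},{"sx":13.3,"sy":30.5,"sz":-2},{"sx":13.3,"sy":30.5,"sz":-2},{"sx":13.3,"sy":30.5,"sz":-2},{"sx":13.3,"sy":30.5},{"sx":13.3,"sy":30.5},{"sx":13.3,"sy":30.5},{"sx":13.3,"sy":30.5},{"sx":13.3,"sy":30.5},{"sx":13.3,"sy":30.5}]}}

```text
time_s: 20.9
ee_pos: [0.5016, 0.0544, 0.2412]
eef_rot: [-3.141, -0.002, 2.73]
force: [1.1, -0.7, -1.6]
grip_width: 0.0137
grip_force: 40.0
```

{"name": "inch_along", "arguments": {"offsets": [{"rz":-0.7},{"rz":-0.7},{},{},{}]}}

```text
time_s: 21.4
ee_pos: [0.5021, 0.0528, 0.242]
eef_rot: [-3.141, -0.001, 2.868]
force: [0.2, -0.0, -1.5]
grip_width: 0.0137
grip_force: 40.0
```

Run:
```python
from h import *
w=ctrl.camera("wrist");o=ctrl.get_obs();print(o["ee_pos"],o["eef_rot"])
print(tool(np.array([.502,.0535,.13])-o["ee_pos"]), "rz",-(np.pi-.270-o["eef_rot"][2]))
x=cv2.resize(w["pixels"][110:310,220:420],None,fx=2.9,fy=2.9,interpolation=cv2.INTER_CUBIC);cv2.imwrite("pics/w8c.png",x)
```

```text
[0.50216305 0.05283681 0.24213017] [-3.14142168e+00 -5.67243303e-04  2.86816180e+00]
[0.00027248 0.0006137  0.11213024] rz -0.0034308574668093783
```

View pics/w8c.png

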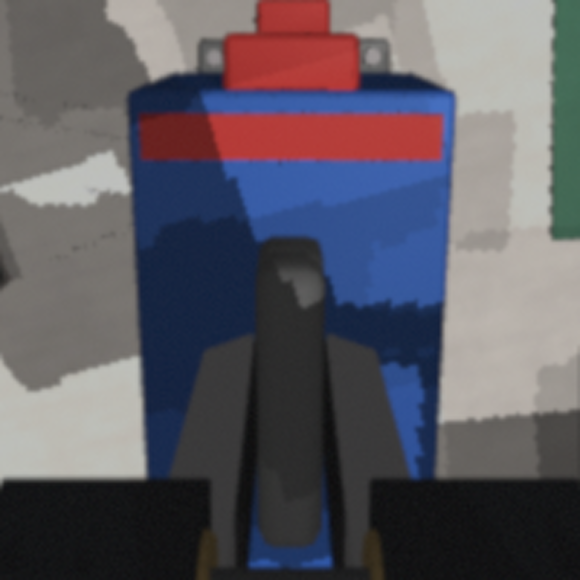

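The hood is held squarely over the base: top near edge at crop row 92, columns 130–455, with the tab (291,62) over the lug (293,15). That was my last picture; I have already gone past the allowed number, so from here I use numbers only.

Run:
```python
from h import *
from scipy.spatial.transform import Rotation as R
w=ctrl.camera("wrist");o=ctrl.get_obs();p=o["ee_pos"]
g=lambda u,v,z: ray(w,220+(u+.5)/2.9-.5,110+(v+.5)/2.9-.5,z)
for u,v,dz in [(130,92,.0264),(455,92,.0264)]: print(R.from_euler("xyz",o["eef_rot"]).inv().apply(g(u,v,p[2]-dz)-p))
for a,ce,q in seg(w,(0,150,80),(8,255,255),(250,80,400,180),40): print(a,ce,q.min(0),q.max(0))
L=g(293,15,.007);print("lug y tool",tool(L-p), "expected",tool(np.array([.502,.0535,0])+.08*np.array([-np.cos(.27),np.sin(.27),0])-p))
```

```text
[ 0.06449423 -0.03572683  0.02642558]
[0.06450542 0.03442064 0.02641966]
1093 [320.17383349 126.62854529] [298 110] [343 139]
1332 [319.38438438 156.90840841] [269 150] [370 163]
lug y tool [8.15633135e-02 1.15510700e-04 2.35285723e-01] expected [0.08028299 0.00033022 0.24228526]
```

Scaled: 0.005 m is 5, 0.001 m is 1.

{"name": "inch_along", "arguments": {"offsets": [{"sy":1,"sz":20},{"sz":25},{"sz":25},{"sz":20},{"sz":15},{"sz":10},{"sz":5},{},{},{}]}}

```text
time_s: 22.5
ee_pos: [0.5028, 0.054, 0.1231]
eef_rot: [3.141, 0.001, 2.87]
force: [-0.2, 0.6, -1.8]
grip_width: 0.0138
grip_force: 40.0
```

```bash
python3 -c "
from h import *
o=ctrl.get_obs();print(tool(np.array([.502,.0535,.1024])-o['ee_pos']),o['force'],o['moment'])"
```

```text
[ 0.00068602 -0.00071514  0.02072455] [-0.16167746  0.57552804 -1.82255542] [0.00301941 0.01404084 0.00236498]
```

The manual's scale: shifts go in mm and turns go in units of 0.1 rad. Converting my numbers, 0.002 m is 2, 0.001 m is 1.

{"name": "inch_along", "arguments": {"offsets": [{"sz":2},{"sz":2},{"sz":2},{"sz":1},{"sz":1},{}]}}

```text
time_s: 23.1
ee_pos: [0.5025, 0.054, 0.1143]
eef_rot: [-3.142, -0.0, 2.87]
force: [0.8, -0.6, -2.1]
grip_width: 0.0138
grip_force: 40.0
```

{"name": "inch_along", "arguments": {"offsets": [{"sz":1},{"sz":1},{}]}}

```text
time_s: 23.4
ee_pos: [0.5025, 0.054, 0.1123]
eef_rot: [-3.142, -0.0, 2.87]
force: [-0.3, 0.1, -1.6]
grip_width: 0.0138
grip_force: 40.0
```

{"name": "inch_along", "arguments": {"offsets": [{"sz":1},{"sz":1},{}]}}

```text
time_s: 23.7
ee_pos: [0.5024, 0.054, 0.1103]
eef_rot: [-3.141, -0.0, 2.87]
force: [0.4, -0.1, -2.5]
grip_width: 0.0138
grip_force: 40.0
```

```bash
python3 -c "
from h import *
o=ctrl.get_obs();print(tool(np.array([.502,.0535,.1024])-o['ee_pos']),o['force'],o['moment'])"
```

```text
[ 0.00028854 -0.00057183  0.00789353] [ 0.36851295 -0.12277262 -2.541797  ] [ 0.03111203 -0.00041194 -0.029539  ]
```

Past the plinth top (rim about 16 mm up) with no contact force. Continuing slowly.

{"name": "inch_along", "arguments": {"offsets": [{"sz":1},{"sz":1},{"sz":1},{}]}}

```text
time_s: 24.1
ee_pos: [0.5024, 0.054, 0.1073]
eef_rot: [-3.142, -0.0, 2.87]
force: [-0.1, -0.5, -1.9]
grip_width: 0.0136
grip_force: 40.0
```

{"name": "inch_along", "arguments": {"offsets": [{"sz":1},{"sz":1},{"sz":1},{}]}}

```text
time_s: 24.5
ee_pos: [0.5024, 0.054, 0.1043]
eef_rot: [-3.142, -0.0, 2.87]
force: [-0.6, 0.7, -1.8]
grip_width: 0.0133
grip_force: 40.0
```

{"name": "inch_along", "arguments": {"offsets": [{"sz":1},{},{}]}}

```text
time_s: 24.8
ee_pos: [0.5025, 0.054, 0.1035]
eef_rot: [3.142, 0.0, 2.87]
force: [0.5, 0.0, -1.4]
grip_width: 0.0133
grip_force: 40.0
```

Scaled: 0.001 m is 1.

{"name": "inch_along", "arguments": {"offsets": [{"sz":1},{},{}]}}

```text
time_s: 25.1
ee_pos: [0.5025, 0.054, 0.1024]
eef_rot: [3.142, -0.0, 2.87]
force: [-0.2, -0.3, -1.8]
grip_width: 0.0137
grip_force: 40.0
```

{"name": "inch_along", "arguments": {"offsets": [{"sz":0.5},{},{}]}}

```text
time_s: 25.4
ee_pos: [0.5026, 0.0541, 0.1022]
eef_rot: [3.141, 0.0, 2.87]
force: [-2.8, 2.4, 4.8]
grip_width: 0.0139
grip_force: 40.0
```

The rim met the flange at the expected height. Release, rise and check.

{"name": "inch_along", "arguments": {"offsets": [{},{},{},{}], "jaw": 0.04}}

```text
time_s: 25.8
ee_pos: [0.5025, 0.0539, 0.1019]
eef_rot: [-3.142, -0.0, 2.87]
force: [-0.6, -0.4, 0.6]
grip_width: 0.0389
grip_force: 0.0
```

{"name": "inch_along", "arguments": {"offsets": [{"sz":-20},{"sz":-30},{"sz":-40},{"sz":-40},{"sx":20,"sz":-20},{},{},{}]}}

```text
time_s: 26.6
ee_pos: [0.4832, 0.0592, 0.2507]
eef_rot: [-3.141, -0.002, 2.87]
force: [1.3, 0.1, -0.1]
grip_width: 0.0401
grip_force: 0.0
```

Run:
```python
from h import *
w=ctrl.camera("wrist");t=np.array([.502,.0535]);x=np.array([np.cos(.27),-np.sin(.27)])
print("pred tab",proj(w,[*(t-.069*x),.0705]),"lug",proj(w,[*(t-.08*x),.007]))
for a,ce,q in seg(w,(0,150,80),(8,255,255),(230,50,410,230),40): print("red",a,ce.round(1),q.min(0),q.max(0),cv2.minAreaRect(q.astype(np.float32))[2])
for z in (.076,):
  print("pred hood top corners",[proj(w,[*(t+a*x+b*np.array([-x[1],x[0]])),z]).round(1).tolist() for a,b in ((-.064,-.036),(-.064,.036),(.064,.036),(.064,-.036))])
for a,ce,q in seg(w,(105,120,30),(125,255,255),(200,50,440,330),400): r=cv2.minAreaRect(q.astype(np.float32));print("blue",a,ce.round(1),q.min(0),q.max(0),r)
c=ctrl.camera("top")
for n,P in (("brown",[.4525,.333,.087]),): 
  u=proj(c,P).astype(int);print(n,u,c["pixels"][u[1]-1:u[1]+2,u[0]-1:u[0]+2].reshape(-1,3).mean(0))
o=ctrl.get_obs();print(o["ee_pos"],o["force"],o["time_s"])
```

```text
pred tab [320.28641687 143.83608368] lug [320.22061853 131.41301001]
red 507 [320.2 136.4] [308 126] [333 147] 90.0
red 323 [320.5 157.4] [294 154] [347 160] 90.0
pred hood top corners [[288.7, 148.8], [351.9, 148.7], [349.0, 251.2], [291.8, 251.2]]
blue 4660 [320.4 201.8] [290 144] [350 249] ((319.9999694824219, 196.49996948242188), (59.99999237060547, 104.99998474121094), -0.0)
brown [196 203] [118.55555556 119.55555556 119.        ]
[0.48326356 0.05920536 0.25071131] [ 2.07199179 -0.02296981 -0.23101232] 26.7
```

```bash
python3 -c "
from station import ctrl
print(ctrl.hand_in())"
```

```text
the job is handed in; nothing more can be done
None
```

The job is handed in at about 27 s with no verdict returned: the brown vial stands on the mat, both pots are on the carrier, and the hood is down and square with its red tab at the lug end, though I viewed 12 pictures instead of the allowed 10.

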